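# Pack the stock bottles for the cold room

## Task

Pack the carrying tray for the cold room: stand each of the four stock bottles with a flat screw cap (large round, medium round, small round and oblong) upright in the tray's cup made for its size and shape, set down on the cup's floor and not dropped in. The two bottles with a pointed dropper tip are still in use at the bench: leave them standing where they are.

Things in the scene. Friction and masses are not known exactly. Their poses are not given: they have to be found in the camera images.
- bottle_large: Large stock bottle to pack, off-white plastic, white flat screw cap: round, 60 mm diameter, straight wall from the base to 88 mm, cap 38 mm diameter from 98 to 118 mm (overall height 118), about 0.26 kg. Stands upright on a flat bench pad 3 mm thick with five other bottles, centres at least 95 mm apart. Origin: centre of its underside; z up.
- bottle_medium: Medium stock bottle to pack, same make, flat screw cap: round, 48 mm diameter, straight wall to 68 mm, cap 32 mm diameter from 76 to 94 mm (overall height 94), about 0.14 kg. Upright on the pad. Origin: centre of its underside. Also on the pad lie small bystanders, all under 15 mm high: a felt marker, a loose lid and a small black disc.
- bottle_small: Small stock bottle to pack, same make, flat screw cap: round, 36 mm diameter, straight wall to 58 mm, cap 27 mm diameter from 63 to 78 mm (overall height 78), about 0.06 kg. Upright on the pad. Origin: centre of its underside.
- bottle_oblong: Oblong stock bottle to pack, same make, flat screw cap: rectangular, rounded corners, 66 mm along its x axis, 38 mm along its y axis, flat sides to 65 mm, round cap 29 mm diameter from 78 to 96 mm (overall height 96), about 0.13 kg. Upright on the pad, turned up to 0.6 rad either way. Origin: centre of its underside.
- dropper_medium: Look-alike that stays: dropper bottle with the body of the medium bottle (48 mm diameter, straight up to 60 mm) but no cap: its shoulder narrows to a slender pointed tip, top at 104 mm. Stands upright on the pad. Origin: centre of the underside.
- dropper_small: Look-alike that stays: dropper bottle with the body of the small bottle (36 mm diameter, straight up to 48 mm) but no cap: its shoulder narrows to a slender pointed tip, top at 84 mm. Stands upright on the pad. Origin: centre of the underside.
- cup_large: Largest of three round open cups, dark plastic, for the large bottle: inner diameter 80 mm, wall 2.5 mm, rim 20 mm and inner floor 4 mm above its underside. Four fixed cups stand two by two, centres 100 mm apart, any order, in a fixed grey tray 215 mm square with a 20 mm rim, floor 4 mm above the bench, left or right of the robot, across from the pad. Origin: centre of its underside.
- cup_medium: Middle-sized round open cup in the tray, for the medium bottle: inner diameter 66 mm; rim 20 mm and inner floor 4 mm above its underside. Origin: centre of the underside.
- cup_small: Smallest round open cup in the tray, for the small bottle: inner diameter 54 mm; rim 20 mm and inner floor 4 mm above its underside. Origin: centre of the underside.
- cup_oblong: Rectangular open cup in the tray, for the oblong bottle: inside 86 mm along its x axis and 58 mm along its y axis, walls 2.5 mm; rim 20 mm above its underside, inner floor 2.5 mm above it. The bottle goes in with its long side along the cup's long side, either way round. Origin: centre of the underside.
There are look-alikes about, which are no part of the job. What is shaped like the bottle_large but red is not meant.

How it is judged:
By the outcome, as a careful person would: the job done as asked, in the order asked, and still so for the second after the job is handed in, with the robot touching nothing.
It also fails if it takes over 120 s, if anything falls off the work surface, if the arm or the gripper's body presses on something with over 40 N, if the wrist force passes 120 N, or if a joint passes its speed limit or range.

## Robot

A 6-joint arm with a two-finger parallel gripper is mounted at the origin on the work surface. World frame = base frame: x ahead of the robot, y to its left, z up, the work surface at z = 0. Lengths are in mm, angles in rad, forces in N, time in s.
With the tool pointing down it reaches from about 350 to 775 mm from the base axis. Payload 7.3 kg.
Tool frame: the origin (TCP) lies at the very end of the fingers, on their centre line; the grasp point (between the pads) lies 19 mm behind it; z points along the fingers, y is the line along which they close (so a half turn about z gives the same grasp; the last joint's range is limited). The gripper opens to 92 mm and grips with 3 to 60 N. Pads are 19 mm wide; open, the fingers measure 130 mm over their backs; the gripper's body (75 mm by 190 mm) begins 47 mm behind the grasp point.
Start: joints at [1.085, 0.342, 1.524, -0, 1.275, -0.146], TCP at [174.968, 495.006, 226.741] pointing down, gripper open.
Joint ranges: [-2.53, 2.53], [-0.77, 2.02], [0.04, 2.7], [-1, 4.14], [0.28, 2.66], [-3.11, 3.11]. Speed limits (rad/s): [2.57, 2.57, 3.14, 3.14, 3.14, 3.14].

## Interface

Orientations are given as [roll, pitch, yaw] about the fixed x, y, z axes, in that order (R = Rz(yaw) Ry(pitch) Rx(roll)).
In Python, from plant import bot gives the robot as it stands.
- The arm moves only by the tool apply_moves, never from a script. Its argument "motion" is text: rows parted by semicolons, each of 4 numbers parted by spaces: the shift along the tool's x, y, z in m, then the turn about the tool's z in degrees. A call has 1 to 8 rows; each row shifts and turns the commanded pose from where the row before left it, along the tool's axes as they then stand; what a row does not reach is not made up. A row lasts 1/8 s, in which the tool goes at most 62.5 mm and 10.7 degrees, less where a joint would pass 70% of its speed; a pose out of reach is approached as far as the arm can. A call with a gripper value outside its range is refused whole. "fingers" is the opening, from -1 (shut) to 1 (fully open), set as the call begins (left out, the last holds). The fingers move at their own pace and stop on an object; the grip force is fixed at half the most. Time passes only in rows, so rows that do not move let the fingers close. It gives the time, the measured TCP pose, the force, the opening and the grip force at its end, in the units of the state.
- bot.get_obs(): the state, without advancing time (a new reading comes with each control period).
- bot.capture(name): name is "side" or "top"; returns a dict with "img" (400x640x3 uint8, blue, green, red), "range_z" (400x640 float32, mm along the optical axis (not along the pixel's ray), 0 where there is no reading), "fx", "fy", "cx", "cy" (pixels), "world_from_camera" (4x4, takes a point from camera to world coordinates). Camera axes: x right, y down, z forward; pixel columns grow to the right and rows downward; lengths in mm; the calibration is good to about 2 mm. A picture is of the moment at which its call begins.
- bot.close_job(): hands the job in; it is judged then, once.
Trained networks look in a picture, given as the dict that the camera call returned (one of the last four; its "shot" number tells which), for a name from the list of things; names that differ only in an ending like _2 or _b are one class to them, and where a whole thing is asked for, a point or a joint stands for the part that bears it (a point fixed in the world has none). Each returns a list of dicts, best first, with "p" (0 to 1); they miss things now and then, are a little off and sometimes report something else, mostly with a low value. They report only what shows in the picture. A call takes as long as a camera call. They do not tell look-alikes from the thing itself.
- bot.cut_out(picture, thing): "pixels" (400x640 bool, what is visible of it) and "point" ([column, row] in pixels, amid what is visible of it).
The state is a dict: "time": time; "joint_positions": joint angles; "dq": joint speeds; "tau": joint torques, N m; "tool_pos": TCP position; "tcp_rot": TCP orientation; "contact_force": force on the tool from outside, world axes, zero at the start; "moment": the same for the moment, N m; "grip_width": finger opening in mm; "finger_force": force on a finger pad.
Only numpy, scipy, OpenCV 4.12 (cv2) and the standard library are available. Lean on these libraries where they do the work, as an engineer would, in place of code of your own. Each camera call takes 0.05 s, during which the arm holds its last target. There are 200 camera calls.

## Working session

There is one attempt and no reset: what is moved stays moved. The work goes in short steps, Python scripts to look and compute and a tool call to move; the robot and the scene stay as the last step left them, time stands still between calls to the robot, and variables do not carry over. Pictures are saved under pics/ and viewed, at most 14 in all, crops included, and the job is handed in when it is done.

Besides the shell and the picture viewer there is one more tool, called after "Emit:" as name(argument=value, ...), one argument or row to a line, values as JSON. apply_moves: Moves the arm, as the interface text tells. Its arguments: {"type":"object","properties":{"motion":{"type":"string"},"fingers":{"type":"number"}},"required":["motion"]}

```bash
mkdir -p pics; ls; cat > h.py <<'E'
import numpy as np, cv2
from plant import bot
def world(c,mask=None):
    z=c["range_z"]; v,u=np.mgrid[0:400,0:640]
    P=np.stack([(u-c["cx"])/c["fx"]*z,(v-c["cy"])/c["fy"]*z,z,np.ones_like(z)],-1)@np.array(c["world_from_camera"]).T
    P=P[...,:3]; P[z<=0]=np.nan
    return P
E
python3 - <<'E'
from h import *
for n in("top","side"):
    c=bot.capture(n); cv2.imwrite(f"pics/{n}0.png",c["img"]); print(n,np.round(c["world_from_camera"],2).tolist(),c["fx"])
    P=world(c); np.save(n+"0.npy",P)
    for t in "bottle_large bottle_medium bottle_small bottle_oblong dropper_medium dropper_small cup_large cup_medium cup_small cup_oblong".split():
        for d in bot.cut_out(c,t):
            q=P[d["pixels"]]; q=q[~np.isnan(q[:,0])]
            if len(q)==0: continue
            h=np.percentile(q[:,2],98); top=q[q[:,2]>h-6]
            print(t,round(d["p"],2),np.round(d["point"]),"top",np.round(h),"c",np.round((top.min(0)+top.max(0))/2)[:2],"sz",np.round(np.ptp(top,axis=0))[:2])
o=bot.get_obs(); print(o)
E
```

```text
pics
top [[-0.02, -0.98, 0.19, 344.96], [-1.0, 0.02, 0.01, -70.25], [-0.02, -0.19, -0.98, 1504.24], [0.0, 0.0, 0.0, 1.0]] 476.79608177917265
bottle_large 0.94 [334. 152.] top 121.0 c [ 785. -100.] sz [36. 36.]
bottle_large 0.79 [454. 211.] top 121.0 c [ 580. -458.] sz [37. 36.]
bottle_large 0.72 [369. 205.] top 125.0 c [ 612. -198.] sz [36. 33.]
bottle_large 0.53 [409. 210.] top 92.0 c [ 587. -325.] sz [ 6. 12.]
bottle_medium 0.76 [333. 249.] top 101.0 c [470. -82.] sz [27. 29.]
bottle_oblong 0.7 [373. 249.] top 102.0 c [ 478. -209.] sz [24. 24.]
bottle_oblong 0.33 [370. 204.] top 125.0 c [ 612. -198.] sz [36. 33.]
dropper_medium 0.72 [410. 209.] top 93.0 c [ 587. -325.] sz [ 6. 12.]
dropper_small 0.46 [339. 213.] top 83.0 c [592. -92.] sz [4. 3.]
cup_large 0.94 [261. 246.] top 26.0 c [492. 147.] sz [82. 82.]
cup_small 0.71 [223. 218.] top 27.0 c [583. 252.] sz [55. 57.]
cup_oblong 0.76 [256. 214.] top 26.0 c [591. 153.] sz [93. 67.]
cup_oblong 0.75 [258. 247.] top 26.0 c [492. 147.] sz [81. 82.]
side [[0.7, -0.51, 0.49, -14.32], [-0.71, -0.5, 0.5, -692.45], [-0.01, -0.7, -0.71, 984.
[... 1049 characters left out ...]
: 1.1, 'joint_positions': array([ 1.08501222e+00,  3.42021665e-01,  1.52411125e+00, -1.38379239e-05,
        1.27538951e+00, -1.46009566e-01]), 'dq': array([ 2.22600896e-04,  3.17972651e-05,  8.44157333e-04, -2.10255211e-04,
        1.14007633e-03, -1.13924738e-03]), 'tau': array([-7.95775868e-04, -4.31139779e+01, -2.44481099e+01,  7.18204002e-02,
        4.84188180e-02, -4.32418585e-05]), 'tool_pos': array([174.96465653, 495.00468959, 226.72532083]), 'tcp_rot': array([3.14152510e+00, 2.33158335e-05, 2.80182214e+00]), 'contact_force': array([ 0.64999855, -0.2664063 , -0.24887941]), 'moment': array([-0.00333249, -0.03617069,  0.04827594]), 'finger_force': 0.0, 'grip_width': 91.64999706409104}
```

View pics/top0.png

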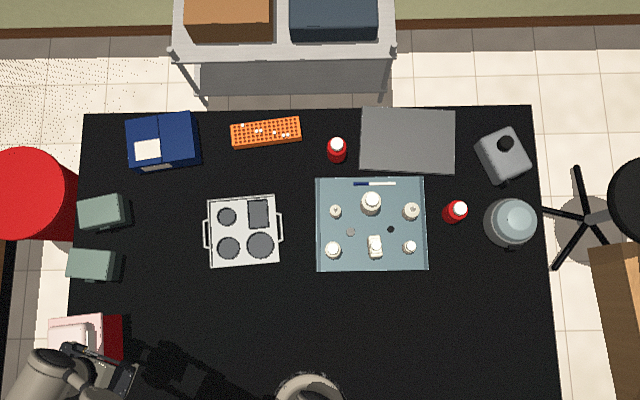

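View pics/side0.png

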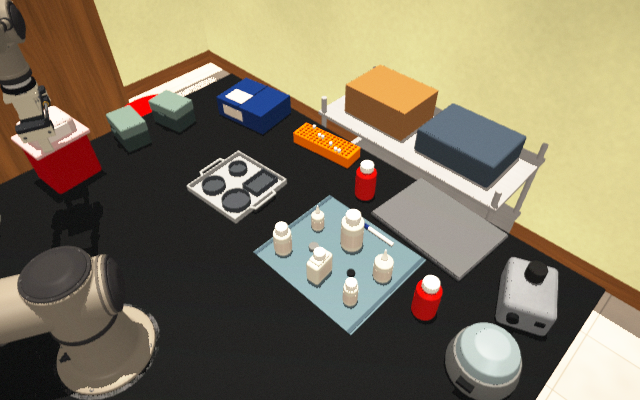

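The pictures show the candidates in the top view:
- **Flat white caps:** large (371,203), medium (333,249), small (410,247) and oblong (375,246).
- **Not wanted:** red look-alikes at (337,150) and (455,211), and droppers at (336,211) and (411,211).
- **Cups:** small (227,216), oblong (258,213), medium (228,247) and large (260,246).

I'll check the choice in one close crop and refine the positions.

```bash
python3 - <<'E'
from h import *
i=cv2.imread("pics/top0.png")[170:280,305:440]; j=cv2.imread("pics/side0.png")[195:340,240:440]
a=cv2.resize(i,None,fx=2.9,fy=2.9,interpolation=3); b=cv2.resize(j,None,fx=2,fy=2,interpolation=3)
h=max(a.shape[0],b.shape[0]); pad=lambda m:cv2.copyMakeBorder(m,0,h-m.shape[0],0,0,0)
cv2.imwrite("pics/crop.png",np.hstack([pad(a),pad(b)]))
C={n:np.load(n+"0.npy").reshape(-1,3) for n in("top","side")}
for nm,x,y,H in(("large",612,-198,121),("medium",470,-82,97),("small",480,-312,81),("oblong",480,-209,99),("dropM",588,-325,107),("dropS",592,-93,87)):
  for n,q in C.items():
    q=q[~np.isnan(q[:,0])]; k=q[(np.hypot(q[:,0]-x,q[:,1]-y)<48)]
    t=k[(k[:,2]>H-6)&(k[:,2]<H+8)]
    if len(t)<4: print(nm,n,"none",np.max(k[:,2]));continue
    print(nm,n,len(t),"cap c",np.round((np.percentile(t,3,0)+np.percentile(t,97,0))/2,1),"sz",np.round(np.ptp(t,axis=0),0))
    if nm=="oblong":
      s=k[(k[:,2]>15)&(k[:,2]<75)]; print("  rect",cv2.minAreaRect(s[:,:2].astype(np.float32)))
o=np.vstack(list(C.values())); k=o[np.hypot(o[:,0]-480,o[:,1]+209)<48]; s=k[(k[:,2]>20)&(k[:,2]<75)]
print("oblong both",cv2.minAreaRect(s[:,:2].astype(np.float32)))
for nm,x,y in(("Large",493,147),("Medium",487,247),("Small",585,253),("Oblong",593,154)):
  for n,q in C.items():
    k=q[(np.abs(q[:,0]-x)<52)&(np.abs(q[:,1]-y)<49)]; t=k[(k[:,2]>20.5)&(k[:,2]<35)]
    print("cup",nm,n,len(t),[np.round(v,1) for v in cv2.minAreaRect(t[:,:2].astype(np.float32))])
for n,q in C.items():
  k=q[(np.abs(q[:,0]-540)<100)&(np.abs(q[:,1]-200)<100)]; print("rim z",np.nanpercentile(k[:,2],[2,50,99]))
E
```

```text
large top 127 cap c [ 610.9 -199.2  120.9] sz [37. 36. 13.]
large side 154 cap c [ 612.9 -199.9  120.6] sz [40. 38. 11.]
medium top 87 cap c [469.9 -80.8  96.8] sz [29. 30. 11.]
medium side 113 cap c [471.3 -80.5  96.7] sz [30. 32. 11.]
small top 67 cap c [ 475.2 -314.7   80.9] sz [27. 24. 14.]
small side 106 cap c [ 476.8 -314.    80.9] sz [27. 26. 11.]
oblong top 72 cap c [ 478.2 -209.2   98.6] sz [27. 29. 12.]
  rect ((478.2017822265625, -208.9906005859375), (66.41310119628906, 38.86280059814453), 5.498610019683838)
oblong side 106 cap c [ 479.8 -209.2   99.4] sz [31. 29. 10.]
  rect ((478.09130859375, -213.74765014648438), (37.286293029785156, 67.95697021484375), 83.50792694091797)
dropM top none 103.74068313673547
dropM side 6 cap c [ 589.2 -324.2  105.6] sz [4. 3. 9.]
dropS top none 86.41568473757752
dropS side 5 cap c [594.5 -90.4  84.9] sz [4. 3. 7.]
oblong both ((478.67364501953125, -208.99815368652344), (67.23638153076172, 39.234920501708984), 5.154602527618408)
cup Large top 63 [array([494.5, 143. ]), array([89.9, 87.7]), np.float64(76.3)]
cup Large side 117 [array([492.7, 144.8]), array([ 91.9, 102.2]), np.float64(89.1)]
cup Medium top 53 [array([471.9, 249.7]), array([68.3, 96.3]), np.float64(73.9)]
cup Medium side 97 [array([478.8, 246.3]), array([89.1, 72.9]), np.float64(1.8)]
cup Small top 42 [array([599.6, 258.1]), array([90.2, 55.9]), np.float64(17.9)]
cup Small side 76 [array([589.9, 262. ]), array([74.6, 89.5]), np.float64(86.6)]
cup Oblong top 72 [array([596.7, 160.2]), array([104.7,  74.8]), np.float64(6.0)]
cup Oblong side 122 [array([597.9, 155.7]), array([103.9,  70.4]), np.float64(7.9)]
rim z [-2.50898635  5.40208951 26.18955285]
rim z [ 2.24513075  9.45527148 27.60034349]
```

View pics/crop.png

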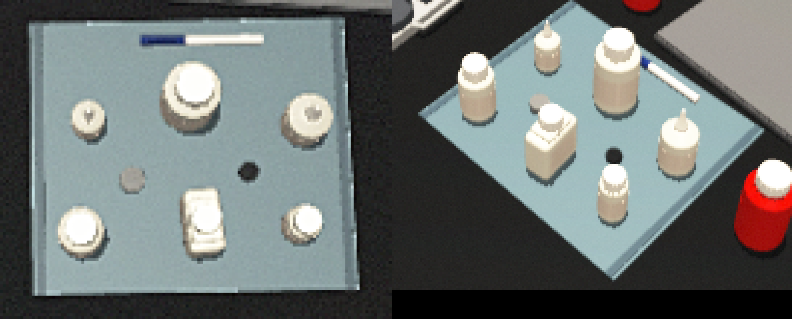

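The crop confirms the choice: the four flat-capped bottles, and the two droppers have visible tips. Next I'll fit the tray pose.

```bash
python3 - <<'E'
from h import *
from scipy.optimize import minimize
L=dict(S=(50,50,28.25),O=(50,-50,0),M=(-50,50,34.25),L=(-50,-50,41.25))
def res(p,q):
    c,s=np.cos(p[2]),np.sin(p[2]); d=q-p[:2]; l=np.c_[c*d[:,0]+s*d[:,1],-s*d[:,0]+c*d[:,1]]; R=[]
    for n,(x,y,r) in L.items():
        if r: R.append(abs(np.hypot(l[:,0]-x,l[:,1]-y)-r))
        else:
            a=abs(l[:,0]-x)-44.25;b=abs(l[:,1]-y)-30.25
            R.append(abs(np.where((a>0)|(b>0),np.hypot(np.maximum(a,0),np.maximum(b,0)),np.maximum(a,b))))
    return np.min(R,0)
for n in("top","side"):
    q=np.load(n+"0.npy").reshape(-1,3)
    k=q[(abs(q[:,0]-540)<97)&(abs(q[:,1]-200)<97)&(q[:,2]>20)&(q[:,2]<32)][:,:2]
    f=lambda p:np.minimum(res(p,k),7).mean()
    best=min((minimize(f,(x,y,t),method="Nelder-Mead") for x in(534,540,546) for y in(194,200,206) for t in(0.03,0.08)),key=lambda r:r.fun)
    p=best.x;c,s=np.cos(p[2]),np.sin(p[2]); print(n,len(k),np.round(p,3),round(best.fun,2),{m:(round(p[0]+c*x-s*y),round(p[1]+s*x+c*y)) for m,(x,y,_) in L.items()})
E
```

```text
top 229 [5.37889e+02 1.99933e+02 7.40000e-02] 0.97 {'S': (584, 253), 'O': (591, 154), 'M': (484, 246), 'L': (492, 146)}
side 420 [5.40174e+02 2.01351e+02 7.80000e-02] 1.53 {'S': (586, 255), 'O': (594, 155), 'M': (486, 247), 'L': (494, 148)}
```

Emit:
apply_moves(
  motion="-0.005 0 0 8.5; -0.015 0 0 8.5; -0.03 0 0 8.5; -0.05 0 0 0; -0.05 0 0 0; -0.05 0 0 0; -0.05 0 0 0; -0.05 0 0 0",
  fingers=0.2,
)

```text
time: 2.1
tool_pos: [395.0, 290.5, 226.9]
tcp_rot: [3.141, 0.0, 2.357]
contact_force: [0.4, 0.6, -0.5]
grip_width: 55.3
finger_force: 0.0
```

Emit:
apply_moves(
  motion="-0.044 -0.0336 0 0; -0.044 -0.0336 0 0; -0.044 -0.0336 0 0; -0.044 -0.0336 0 0; -0.044 -0.0336 0 0; -0.044 -0.0336 0 0; -0.044 -0.0336 0 0; -0.044 -0.0336 0 0",
)

```text
time: 3.1
tool_pos: [453.1, -149.1, 226.9]
tcp_rot: [3.141, 0.001, 2.356]
contact_force: [0.7, -0.0, 0.2]
grip_width: 55.1
finger_force: 0.0
```

Emit:
apply_moves(
  motion="-0.044 -0.0336 0 0; -0.044 -0.0336 0 0; -0.03 -0.02 0 0; -0.015 -0.014 0.02 0; 0 0 0.04 0; 0 0 0.03 0; 0 0 0 0; 0 0 0 0",
)

```text
time: 4.1
tool_pos: [476.0, -312.6, 137.4]
tcp_rot: [3.141, 0.001, 2.357]
contact_force: [0.3, 0.2, 0.8]
grip_width: 54.8
finger_force: 0.0
```

Emit:
apply_moves(
  motion="-0.0012 -0.0012 0.025 0; 0 0 0.03 0; 0 0 0.025 0; 0 0 0.015 0; 0 0 0.007 0; 0 0 0 0; 0 0 0 0",
)

```text
time: 4.97
tool_pos: [476.1, -314.8, 35.6]
tcp_rot: [3.141, 0.002, 2.357]
contact_force: [-0.6, 1.6, 0.1]
grip_width: 55.0
finger_force: 0.0
```

Emit:
apply_moves(
  motion="0 0 0 0; 0 0 0 0; 0 0 0 0; 0 0 0 0; 0 0 0 0; 0 0 0 0",
  fingers=-1,
)

```text
time: 5.72
tool_pos: [475.7, -314.5, 34.9]
tcp_rot: [3.141, 0.0, 2.357]
contact_force: [0.9, 0.4, 3.6]
grip_width: 35.0
finger_force: 30.0
```

Emit:
apply_moves(
  motion="0 0 -0.01 0; 0 0 -0.03 0; 0 0 -0.045 0; 0 0 -0.045 0; 0 0 -0.025 0; 0.007 0.011 -0.01 0; 0.014 0.021 0 0; 0.026 0.038 0 0",
)

```text
time: 6.72
tool_pos: [491.3, -230.7, 198.7]
tcp_rot: [-3.141, -0.002, 2.355]
contact_force: [0.2, -0.5, -0.4]
grip_width: 35.0
finger_force: 30.0
```

Emit:
apply_moves(
  motion="0.03 0.044 0 0; 0.03 0.044 0 0; 0.03 0.044 0 0; 0.03 0.044 0 0; 0.03 0.044 0 0; 0.03 0.044 0 0; 0.03 0.044 0 0; 0.03 0.044 0 0",
)

```text
time: 7.72
tool_pos: [569.7, 189.3, 198.6]
tcp_rot: [-3.14, -0.001, 2.357]
contact_force: [1.6, -1.4, -0.1]
grip_width: 35.2
finger_force: 30.0
```

Emit:
apply_moves(
  motion="0.019 0.03 0 0; 0.012 0.019 0 0; 0.006 0.008 0.02 0; 0 0 0.04 0; 0 0 0.03 0; 0 0 0.01 0; 0 0 0 0; 0 0 0 0",
)

```text
time: 8.72
tool_pos: [585.6, 253.5, 101.0]
tcp_rot: [3.14, 0.001, 2.356]
contact_force: [0.9, -0.6, -0.8]
grip_width: 35.1
finger_force: 30.0
```

```bash
python3 - <<'E'
from h import *
ims=[]
for n in("top","side"):
    c=bot.capture(n); i=c["img"]
    ims.append(cv2.resize(i[180:280,190:300] if n=="top" else i[120:240,170:310],(400,370),interpolation=cv2.INTER_CUBIC))
    P=world(c)
    if n=="top" or 1:
        q=P.reshape(-1,3); k=q[(abs(q[:,0]-585)<60)&(abs(q[:,1]-254)<60)&(q[:,2]>64)&(q[:,2]<110)]; print(n,len(k))
cv2.imwrite("pics/p1.png",np.hstack(ims)); print(bot.get_obs()["tool_pos"])
E
```

```text
top 0
side 90
[585.57576049 253.55844074 101.10911099]
```

View pics/p1.png

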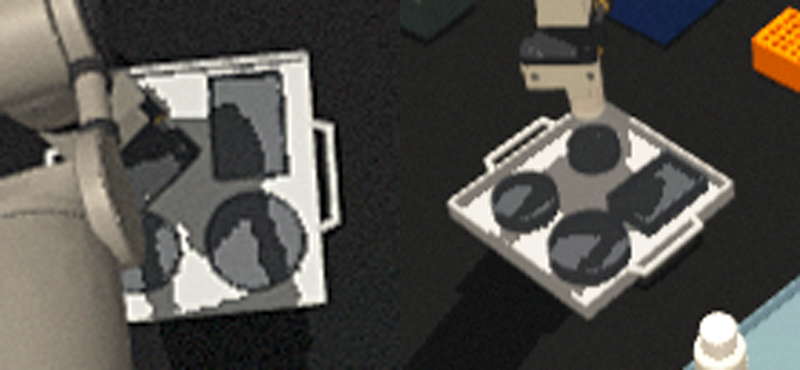

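The bottle hangs above the small cup (right crop, around (590,110), with the cup at (595,148)). Lowering it.

Emit:
apply_moves(
  motion="0 0 0.015 0; 0 0 0.02 0; 0 0 0.012 0; 0 0 0.007 0; 0 0 0.003 0; 0 0 0.001 0; 0 0 0 0; 0 0 0 0",
)

```text
time: 9.82
tool_pos: [585.1, 253.5, 42.2]
tcp_rot: [3.141, 0.0, 2.357]
contact_force: [0.0, -0.4, 0.2]
grip_width: 35.2
finger_force: 30.0
```

Emit:
apply_moves(
  motion="0 0 0.001 0; 0 0 0.0005 0; 0 0 0 0; 0 0 0 0",
)

```text
time: 10.32
tool_pos: [584.9, 253.4, 40.2]
tcp_rot: [3.142, -0.0, 2.357]
contact_force: [-0.4, -0.3, -0.2]
grip_width: 35.2
finger_force: 30.0
```

Emit:
apply_moves(
  motion="0 0 0.0005 0; 0 0 0 0; 0 0 0.0005 0; 0 0 0 0",
)

```text
time: 10.82
tool_pos: [585.0, 253.5, 39.9]
tcp_rot: [3.141, 0.0, 2.357]
contact_force: [-1.7, -0.5, 5.1]
grip_width: 35.2
finger_force: 30.0
```

Touchdown. I'll release, then rise.

Emit:
apply_moves(
  motion="0 0 0 0; 0 0 0 0; 0 0 0 0; 0 0 0 0",
  fingers=0.2,
)

```text
time: 11.32
tool_pos: [584.8, 253.4, 39.1]
tcp_rot: [-3.142, -0.0, 2.357]
contact_force: [0.5, 0.0, 0.2]
grip_width: 54.9
finger_force: 0.0
```

Emit:
apply_moves(
  motion="0 0 -0.01 0; 0 0 -0.025 0; 0 0 -0.04 0; 0 0 -0.045 0; 0 0 -0.03 0; -0.01 -0.01 -0.01 0; -0.025 -0.022 0 0; -0.042 -0.038 0 0",
)

```text
time: 12.32
tool_pos: [589.1, 148.7, 198.3]
tcp_rot: [-3.141, -0.001, 2.359]
contact_force: [0.8, -0.1, 0.2]
grip_width: 55.1
finger_force: 0.0
```

Emit:
apply_moves(
  motion="-0.015 -0.05 0 0; -0.017 -0.055 0 0; -0.017 -0.055 0 0; -0.014 -0.045 0 0; -0.01 -0.028 0 0; -0.005 -0.013 0.02 0; 0 0 0.035 0; 0 0 0 0",
  fingers=0.45,
)

```text
time: 13.32
tool_pos: [468.7, -79.7, 141.9]
tcp_rot: [-3.139, -0.006, 2.356]
contact_force: [-0.3, 0.5, -0.9]
grip_width: 66.6
finger_force: 0.0
```

```bash
python3 - <<'E'
from h import *
c=bot.capture("side"); cv2.imwrite("pics/p2.png",cv2.resize(c["img"][120:290,170:410],None,fx=3,fy=3,interpolation=3)); print(bot.get_obs()["tool_pos"])
P=world(c).reshape(-1,3)
for nm,x,y,z in(("small",585,254,86),("dropS",593,-92,87),("med",470.5,-80.7,97)):
    k=P[(np.hypot(P[:,0]-x,P[:,1]-y)<40)&(abs(P[:,2]-z)<5)]; print(nm,len(k),np.round((np.percentile(k,3,0)+np.percentile(k,97,0))/2,1))
E
```

```text
[470.02393393 -79.85518329 143.45271357]
small 53 [585.2 252.2  85.9]
dropS 4 [593.3 -89.7  86.1]
med 67 [471.1 -83.9  96.7]
```

View pics/p2.png

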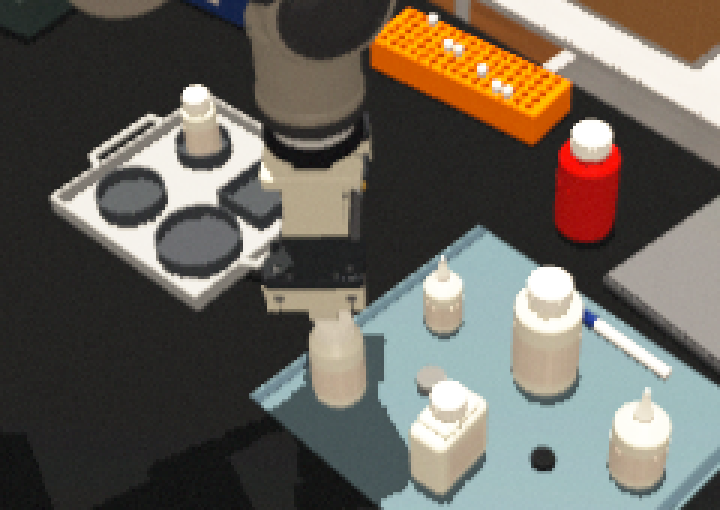

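The small bottle stands upright in its cup (crop (197,130)), and the gripper is over the medium bottle.

Emit:
apply_moves(
  motion="-0.0008 0 0.02 0; 0 0 0.03 0; 0 0 0.027 0; 0 0 0.016 0; 0 0 0.009 0; 0 0 0 0; 0 0 0 0",
)

```text
time: 14.25
tool_pos: [472.4, -80.4, 43.1]
tcp_rot: [3.141, 0.001, 2.357]
contact_force: [-0.2, 0.5, -0.5]
grip_width: 66.8
finger_force: 0.0
```

Emit:
apply_moves(
  motion="0 0 0 0; 0 0 0 0; 0 0 0 0; 0 0 0 0; 0 0 0 0",
  fingers=-1,
)

```text
time: 14.88
tool_pos: [472.1, -80.3, 42.5]
tcp_rot: [3.141, 0.001, 2.357]
contact_force: [1.2, 0.7, 5.4]
grip_width: 47.4
finger_force: 30.0
```

Emit:
apply_moves(
  motion="0 0 -0.01 0; 0 0 -0.03 0; 0 0 -0.045 0; 0 0 -0.045 0; 0.005 0.005 -0.02 0; 0.017 0.018 -0.005 0; 0.03 0.033 0 0; 0.037 0.04 0 0",
)

```text
time: 15.88
tool_pos: [476.3, 51.2, 197.5]
tcp_rot: [-3.141, -0.0, 2.355]
contact_force: [1.1, 0.7, -1.5]
grip_width: 47.0
finger_force: 30.0
```

Emit:
apply_moves(
  motion="0.037 0.04 0 0; 0.037 0.04 0 0; 0.03 0.033 0 0; 0.018 0.02 0 0; 0.008 0.008 0 0; 0.003 0.003 0.02 0; 0 0 0.04 0; 0 0 0.02 0",
)

```text
time: 16.88
tool_pos: [483.2, 245.2, 115.4]
tcp_rot: [-3.138, -0.001, 2.356]
contact_force: [0.5, -0.1, -1.8]
grip_width: 47.6
finger_force: 30.0
```

Emit:
apply_moves(
  motion="0 0 0.01 0; 0 0 0 0; 0 0 0 0",
)

```text
time: 17.25
tool_pos: [485.0, 246.5, 108.3]
tcp_rot: [3.14, 0.001, 2.356]
contact_force: [-0.5, 1.3, -1.0]
grip_width: 47.5
finger_force: 30.0
```

Emit:
apply_moves(
  motion="0 0 0.015 0; 0 0 0.02 0; 0 0 0.013 0; 0 0 0.006 0; 0 0 0.003 0; 0 0 0.001 0; 0 0 0 0; 0 0 0 0",
)

```text
time: 18.25
tool_pos: [484.5, 246.5, 49.6]
tcp_rot: [3.141, 0.0, 2.357]
contact_force: [-0.4, 0.4, -1.2]
grip_width: 46.9
finger_force: 30.0
```

Emit:
apply_moves(
  motion="0 0 0.001 0; 0 0 0 0; 0 0 0.0005 0; 0 0 0 0",
)

```text
time: 18.75
tool_pos: [484.3, 246.4, 47.6]
tcp_rot: [-3.142, -0.0, 2.357]
contact_force: [-0.0, 0.3, -2.2]
grip_width: 47.4
finger_force: 30.0
```

Emit:
apply_moves(
  motion="0 0 0.0005 0; 0 0 0 0; 0 0 0.0005 0; 0 0 0 0",
)

```text
time: 19.25
tool_pos: [484.4, 246.5, 47.5]
tcp_rot: [3.141, 0.0, 2.357]
contact_force: [-2.2, -0.8, 7.8]
grip_width: 47.3
finger_force: 30.0
```

Emit:
apply_moves(
  motion="0 0 0 0; 0 0 0 0; 0 0 0 0; 0 0 0 0",
  fingers=0.45,
)

```text
time: 19.75
tool_pos: [484.3, 246.4, 46.6]
tcp_rot: [3.142, -0.0, 2.357]
contact_force: [0.1, 0.0, 0.7]
grip_width: 66.6
finger_force: 0.0
```

Emit:
apply_moves(
  motion="0 0 -0.01 0; 0 0 -0.03 0; 0 0 -0.045 0; 0 0 -0.045 0; 0 0 -0.025 -10; 0 0 0 -10; 0 0 0 -10; 0 0 0 -10",
)

```text
time: 20.75
tool_pos: [484.3, 246.5, 202.6]
tcp_rot: [3.141, 0.001, 3.061]
contact_force: [-0.0, 0.1, 0.1]
grip_width: 66.9
finger_force: 0.0
```

Emit:
apply_moves(
  motion="0 0 0 -10; 0 0 0 0; 0 0 0 0",
  fingers=0.25,
)

```text
time: 21.12
tool_pos: [484.3, 246.5, 202.1]
tcp_rot: [3.141, 0.0, -3.057]
contact_force: [-0.3, -0.9, -0.3]
grip_width: 57.6
finger_force: 0.0
```

Emit:
apply_moves(
  motion="0.003 -0.03 0 0; 0.0053 -0.055 0 0; 0.0053 -0.055 0 0; 0.0053 -0.055 0 0; 0.0053 -0.055 0 0; 0.0053 -0.055 0 0; 0.0053 -0.055 0 0; 0.0043 -0.045 0 0",
)

```text
time: 22.12
tool_pos: [480.6, -162.6, 202.0]
tcp_rot: [-3.141, 0.001, -3.058]
contact_force: [0.5, 1.0, -0.1]
grip_width: 57.5
finger_force: 0.0
```

Emit:
apply_moves(
  motion="0.003 -0.03 0 0; 0.0017 -0.0186 0 0; 0 0 0.02 0; 0 0 0.03 0; 0 0 0.01 0; 0 0 0 0",
)

```text
time: 22.88
tool_pos: [480.5, -208.8, 141.6]
tcp_rot: [3.141, -0.001, -3.054]
contact_force: [0.0, -0.7, 1.5]
grip_width: 57.4
finger_force: 0.0
```

```bash
python3 - <<'E'
from h import *
c=bot.capture("side"); cv2.imwrite("pics/p3.png",cv2.resize(c["img"][120:310,170:420],None,fx=3,fy=3,interpolation=3)); print(bot.get_obs()["tool_pos"],bot.get_obs()["tcp_rot"])
P=world(c).reshape(-1,3)
k=P[(np.hypot(P[:,0]-479,P[:,1]+209)<40)&(P[:,2]>78)&(P[:,2]<102)]; print(len(k),np.round((np.percentile(k,3,0)+np.percentile(k,97,0))/2,1))
# oblong edge directions: side faces' normals
k=P[(np.hypot(P[:,0]-479,P[:,1]+209)<48)&(P[:,2]>15)&(P[:,2]<62)][:,:2]
hull=cv2.convexHull(k.astype(np.float32)); print(cv2.minAreaRect(k.astype(np.float32)))
k=P[(abs(P[:,0]-484)<40)&(abs(P[:,1]-246)<40)&(abs(P[:,2]-102)<5)];print("med placed",np.round((np.percentile(k,3,0)+np.percentile(k,97,0))/2,1))
E
```

```text
[ 480.90376396 -209.14178068  142.33601404] [-3.14129463e+00  5.97017382e-04 -3.05370544e+00]
212 [ 479.2 -209.1   90. ]
((472.1347961425781, -221.88580322265625), (31.035478591918945, 67.60291290283203), 64.377197265625)
med placed [483.3 244.8 102. ]
```

View pics/p3.png

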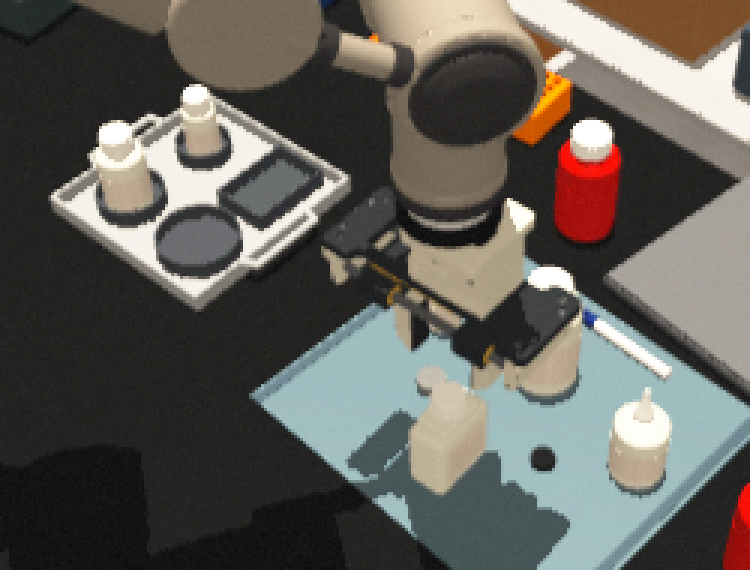

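Medium stands in its cup (crop (125,170)), and the gripper straddles the oblong bottle. Descending and gripping.

Emit:
apply_moves(
  motion="0.0012 0 0.02 0; 0 0 0.03 0; 0 0 0.026 0; 0 0 0.016 0; 0 0 0.009 0; 0 0 0 0; 0 0 0 0",
)

```text
time: 23.8
tool_pos: [479.9, -209.7, 41.6]
tcp_rot: [-3.141, 0.001, -3.054]
contact_force: [0.2, -0.6, -0.4]
grip_width: 57.5
finger_force: 0.0
```

Emit:
apply_moves(
  motion="0 0 0 0; 0 0 0 0; 0 0 0 0; 0 0 0 0; 0 0 0 0",
  fingers=-1,
)

```text
time: 24.42
tool_pos: [479.4, -209.3, 41.0]
tcp_rot: [-3.142, 0.0, -3.054]
contact_force: [-0.5, 1.4, 4.1]
grip_width: 37.8
finger_force: 30.0
```

Emit:
apply_moves(
  motion="0 0 -0.01 0; 0 0 -0.03 0; 0 0 -0.045 0; 0 0 -0.045 0; -0.004 0.01 -0.02 0; -0.01 0.025 -0.005 0; -0.018 0.044 0 0; -0.022 0.053 0 0",
)

```text
time: 25.42
tool_pos: [521.6, -72.5, 196.1]
tcp_rot: [-3.141, 0.0, -3.056]
contact_force: [0.7, -0.5, -1.5]
grip_width: 37.7
finger_force: 30.0
```

Emit:
apply_moves(
  motion="-0.022 0.053 0 0; -0.022 0.053 0 0; -0.02 0.05 0 0; -0.015 0.038 0 0; -0.008 0.019 0 0; -0.0035 0.0075 0 0.7; 0 0 0.02 0; 0 0 0.04 0",
)

```text
time: 26.42
tool_pos: [593.6, 153.2, 136.9]
tcp_rot: [-3.141, 0.004, -3.068]
contact_force: [1.4, 0.4, -2.3]
grip_width: 38.1
finger_force: 30.0
```

Emit:
apply_moves(
  motion="0 0 0.02 0; 0 0 0.005 0; 0 0 0 0; 0 0 0 0",
)

```text
time: 26.92
tool_pos: [593.0, 154.2, 112.1]
tcp_rot: [3.141, 0.002, -3.066]
contact_force: [0.2, -0.0, -1.1]
grip_width: 37.9
finger_force: 30.0
```

Emit:
apply_moves(
  motion="0 0 0.015 0; 0 0 0.022 0; 0 0 0.015 0; 0 0 0.008 0; 0 0 0.004 0; 0 0 0.001 0; 0 0 0 0; 0 0 0 0",
)

```text
time: 27.92
tool_pos: [592.6, 154.5, 46.2]
tcp_rot: [3.141, 0.001, -3.066]
contact_force: [-0.7, 0.7, -1.6]
grip_width: 37.7
finger_force: 30.0
```

Emit:
apply_moves(
  motion="0 0 0.001 0; 0 0 0 0; 0 0 0.0005 0; 0 0 0 0",
)

```text
time: 28.42
tool_pos: [592.4, 154.5, 44.5]
tcp_rot: [3.142, 0.0, -3.066]
contact_force: [-2.0, -0.2, 2.0]
grip_width: 37.9
finger_force: 30.0
```

Emit:
apply_moves(
  motion="0 0 0.0005 0; 0 0 0 0; 0 0 0 0",
)

```text
time: 28.8
tool_pos: [592.3, 154.5, 44.5]
tcp_rot: [3.142, 0.0, -3.066]
contact_force: [-2.5, -0.2, 5.6]
grip_width: 37.5
finger_force: 30.0
```

Emit:
apply_moves(
  motion="0 0 0 0; 0 0 0 0; 0 0 0 0; 0 0 0 0",
  fingers=0.25,
)

```text
time: 29.3
tool_pos: [592.3, 154.5, 43.6]
tcp_rot: [3.141, -0.0, -3.066]
contact_force: [-0.3, -0.2, 0.5]
grip_width: 57.4
finger_force: 0.0
```

Emit:
apply_moves(
  motion="0 0 -0.01 0; 0 0 -0.03 0; 0 0 -0.045 0; 0 0 -0.045 0; 0 -0.01 -0.025 0; 0.001 -0.03 0 0; 0.001 -0.05 0 0; 0.001 -0.055 0 0",
)

```text
time: 30.3
tool_pos: [600.3, 8.8, 199.7]
tcp_rot: [-3.142, 0.001, -3.065]
contact_force: [0.3, 0.3, 0.2]
grip_width: 57.7
finger_force: 0.0
```

Emit:
apply_moves(
  motion="0.001 -0.055 0 0; 0.001 -0.055 0 0; 0.001 -0.045 0 0; 0.001 -0.03 0 0; 0 -0.0165 0 0; 0 -0.008 0.015 0; 0 0 0.02 0; 0 0 0 0",
  fingers=0.65,
)

```text
time: 31.3
tool_pos: [611.0, -197.9, 161.3]
tcp_rot: [3.139, -0.004, -3.065]
contact_force: [0.5, 0.4, 0.6]
grip_width: 75.7
finger_force: 0.0
```

```bash
python3 - <<'E'
from h import *
c=bot.capture("side"); cv2.imwrite("pics/p4.png",cv2.resize(c["img"][120:310,170:420],None,fx=3,fy=3,interpolation=3)); print(bot.get_obs()["tool_pos"],bot.get_obs()["tcp_rot"])
P=world(c).reshape(-1,3)
for x,y,z in((592.5,154.5,102),(612,-199.5,121)):
    k=P[(np.hypot(P[:,0]-x,P[:,1]-y)<40)&(abs(P[:,2]-z)<6)]; print(len(k),np.round((np.percentile(k,3,0)+np.percentile(k,97,0))/2,1))
E
```

```text
[ 611.72780449 -198.32171323  162.7125298 ] [ 3.14014463e+00 -1.93776492e-03 -3.06482702e+00]
70 [593.5 153.2 101.8]
153 [ 613.3 -199.1  120.7]
```

View pics/p4.png

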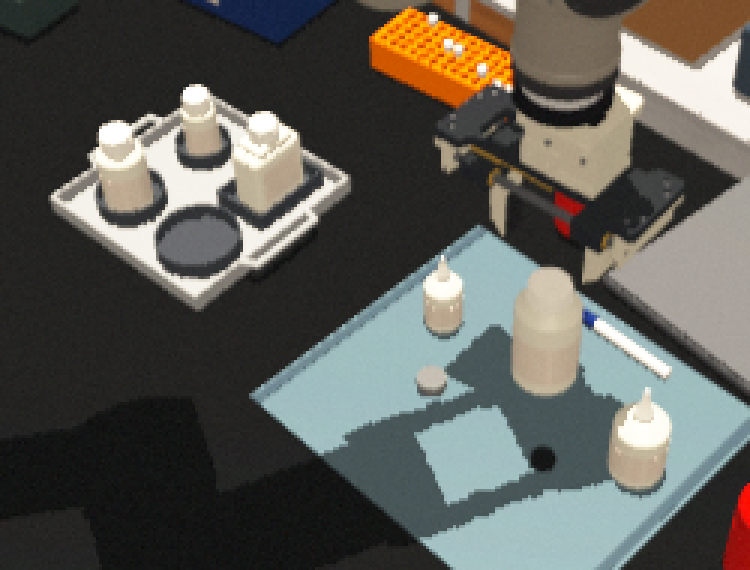

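Three bottles are packed, and the gripper is over the large white bottle. Descending.

Emit:
apply_moves(
  motion="0 -0.001 0.02 0; 0 0 0.03 0; 0 0 0.027 0; 0 0 0.016 0; 0 0 0.009 0; 0 0 0 0; 0 0 0 0",
)

```text
time: 32.22
tool_pos: [612.8, -200.8, 62.8]
tcp_rot: [-3.141, 0.002, -3.066]
contact_force: [0.1, -0.5, 0.4]
grip_width: 75.3
finger_force: 0.0
```

Emit:
apply_moves(
  motion="0 0 0 0; 0 0 0 0; 0 0 0 0; 0 0 0 0; 0 0 0 0",
  fingers=-1,
)

```text
time: 32.85
tool_pos: [612.4, -200.5, 62.2]
tcp_rot: [-3.141, 0.001, -3.066]
contact_force: [-0.8, 2.3, 5.1]
grip_width: 59.4
finger_force: 30.0
```

Emit:
apply_moves(
  motion="0 0 -0.01 0; 0 0 -0.03 0; 0 0 -0.045 0; 0 0 -0.04 0; 0.002 0.01 -0.02 0; 0.007 0.025 0 0; 0.0115 0.044 0 0; 0.0135 0.052 0 0",
)

```text
time: 33.85
tool_pos: [567.0, -71.2, 205.4]
tcp_rot: [3.141, -0.002, -3.067]
contact_force: [0.6, -0.1, -1.5]
grip_width: 59.5
finger_force: 30.0
```

Emit:
apply_moves(
  motion="0.0135 0.052 0 0; 0.0135 0.052 0 0; 0.0125 0.048 0 0; 0.0105 0.04 0 0; 0.006 0.022 0 0; 0.0028 0.0105 0 0; 0 0 0.02 0; 0 0 0.03 0",
)

```text
time: 34.85
tool_pos: [493.1, 146.8, 156.4]
tcp_rot: [-3.141, 0.002, -3.066]
contact_force: [0.1, -0.0, -1.8]
grip_width: 59.7
finger_force: 30.0
```

Emit:
apply_moves(
  motion="0 0 0.02 0; 0 0 0.005 0; 0 0 0 0; 0 0 0 0",
)

```text
time: 35.35
tool_pos: [493.4, 146.9, 132.6]
tcp_rot: [3.141, 0.002, -3.066]
contact_force: [0.1, 0.9, -1.6]
grip_width: 59.6
finger_force: 30.0
```

Emit:
apply_moves(
  motion="0 0 0.015 0; 0 0 0.02 0; 0 0 0.015 0; 0 0 0.008 0; 0 0 0.004 0; 0 0 0.001 0; 0 0 0 0; 0 0 0 0",
)

```text
time: 36.35
tool_pos: [493.0, 147.0, 69.1]
tcp_rot: [3.141, 0.001, -3.066]
contact_force: [1.1, 1.4, -1.6]
grip_width: 59.7
finger_force: 30.0
```

Emit:
apply_moves(
  motion="0 0 0.001 0; 0 0 0 0; 0 0 0.0005 0; 0 0 0 0",
)

```text
time: 36.85
tool_pos: [492.8, 146.9, 67.2]
tcp_rot: [3.142, 0.0, -3.066]
contact_force: [-0.4, -0.2, -2.4]
grip_width: 59.7
finger_force: 30.0
```

Emit:
apply_moves(
  motion="0 0 0.0005 0; 0 0 0 0; 0 0 0.0005 0; 0 0 0 0",
)

```text
time: 37.35
tool_pos: [493.2, 147.1, 67.1]
tcp_rot: [3.141, 0.001, -3.066]
contact_force: [-1.6, 0.2, 9.3]
grip_width: 59.3
finger_force: 30.0
```

Emit:
apply_moves(
  motion="0 0 0 0; 0 0 0 0; 0 0 0 0; 0 0 0 0",
  fingers=0.65,
)

```text
time: 37.85
tool_pos: [492.7, 146.9, 66.0]
tcp_rot: [3.142, -0.0, -3.066]
contact_force: [1.1, -0.1, -0.8]
grip_width: 75.7
finger_force: 0.0
```

Emit:
apply_moves(
  motion="0 0 -0.01 0; 0 0 -0.03 0; 0 0 -0.045 0; 0 0 -0.045 0; 0 -0.01 -0.02 0; 0 -0.03 0 0; 0 -0.05 0 0; 0 -0.04 0 0",
)

```text
time: 38.85
tool_pos: [502.6, 15.9, 217.1]
tcp_rot: [-3.141, 0.001, -3.066]
contact_force: [1.0, -0.8, -0.1]
grip_width: 75.8
finger_force: 0.0
```

Emit:
apply_moves(
  motion="0 -0.02 0 0; 0 0 0 0; 0 0 0 0; 0 0 0 0; 0 0 0 0",
)

```text
time: 39.48
tool_pos: [504.1, -1.9, 216.3]
tcp_rot: [3.141, 0.0, -3.065]
contact_force: [-0.7, -0.3, 0.3]
grip_width: 75.9
finger_force: 0.0
```

```bash
python3 - <<'E'
from h import *
c=bot.capture("side"); cv2.imwrite("pics/p5.png",cv2.resize(c["img"][120:310,170:420],None,fx=3,fy=3,interpolation=3))
P=world(c).reshape(-1,3)
for n,x,y,z in(("S",585,254,86),("O",592.5,154.5,102),("M",485,246.5,102),("L",493,147,126),("dS",593,-91,87),("dM",589,-324.5,107)):
    k=P[(np.hypot(P[:,0]-x,P[:,1]-y)<40)&(abs(P[:,2]-z)<5)]; print(n,len(k),np.round((np.percentile(k,3,0)+np.percentile(k,97,0))/2,1))
E
```

```text
S 53 [584.4 251.3  86.1]
O 35 [594.5 149.3 102.1]
M 74 [482.5 245.  102.5]
L 115 [493.8 146.  126.1]
dS 4 [594.1 -91.3  86.7]
dM 8 [ 588.5 -324.5  106.4]
```

View pics/p5.png

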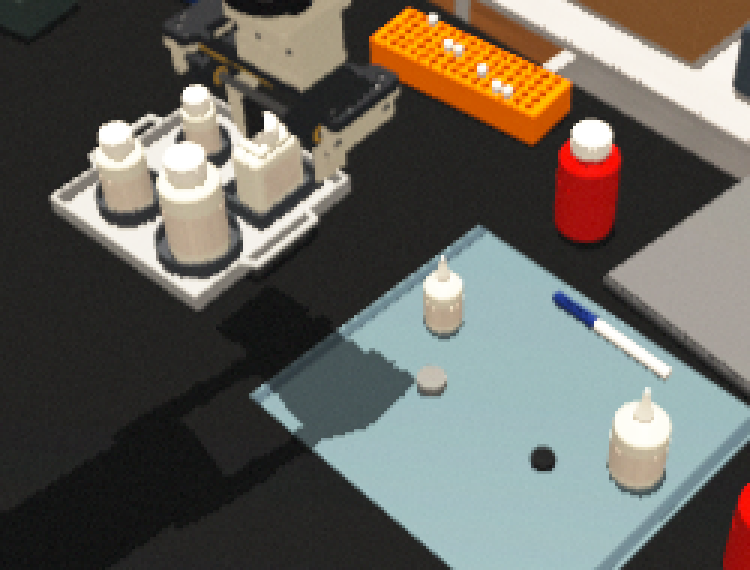

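All four bottles stand upright in their cups: small (197,120), medium (125,170), oblong (268,170) and large (195,205). Both droppers are untouched and the gripper is clear, so I'm handing in.

```bash
python3 -c "
from plant import bot
print(bot.close_job())"
```

```text
the job is handed in; nothing more can be done
None
```

All four flat-capped bottles stand upright on the floors of their matching cups, both dropper bottles are where they were, and I handed the job in at about 40 s; no verdict was returned.

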